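Find the stock bin with room and push its lid open

TASK

Four identical steel swing lids close the grey stock bin; three are stopped from below by a wooden blank. With the fingertips, press lightly on the near part of each lid in turn (the edge towards the robot) until you find the one that rocks, then push that edge down into the bin until the lid stands steeply open, tipped by at least 50 degrees, and leave it so, with the other three lids closed. Grasp and lift nothing, never bear down hard on the bin, and leave the things standing around and between the lids where they are.

Things in the scene. Friction and masses are not known exactly. Their poses are not given: they have to be found in the camera images.
- bin: grey stock bin fixed to the bench, 290 (its x) x 280 (its y) x 110 mm high; origin at the centre of its underside; x points away from the robot, z up. In its top are four identical flush steel swing lids. Three wells hold a tall wooden blank that stops the lid; the fourth has 70 mm or more clear below the lid. Which one differs from run to run and cannot be seen.
- lid1_pivot (a point): lid 1 (nearer row, left (robot's left, +y)): middle of its pivot line, level with the lid's upper face. Plate 100 (x) x 90 (y) x 5 mm with a 3 mm gap all round. The pivot line runs along y, stays put and is off centre: the plate reaches 62 mm from it towards the robot (-x), 38 mm away from it (+x). Axes as the bin's while level; they turn with the lid.
- lid1 (a joint): tilt of lid 1, rad: 0 level, grows as the edge nearest the robot sinks and the far edge rises; stops at 1.25 and -0.05. Over a full well it gives only about 2 mm (under 0.08 rad) and stops hard; over the roomy well it rocks against pivot friction (0.12 N m: about 3 N pressed 45 mm from the pivot) and stays where it is left.
- lid2_pivot (a point): lid 2 (nearer row, right): middle of its pivot line, level with the lid's upper face. Plate 100 (x) x 90 (y) x 5 mm with a 3 mm gap all round. The pivot line runs along y, stays put and is off centre: the plate reaches 62 mm from it towards the robot (-x), 38 mm away from it (+x). Axes as the bin's while level; they turn with the lid.
- lid2 (a joint): tilt of lid 2, rad: 0 level, grows as the edge nearest the robot sinks and the far edge rises; stops at 1.25 and -0.05. Over a full well it gives only about 2 mm (under 0.08 rad) and stops hard; over the roomy well it rocks against pivot friction (0.12 N m: about 3 N pressed 45 mm from the pivot) and stays where it is left.
- lid3_pivot (a point): lid 3 (farther row, left): middle of its pivot line, level with the lid's upper face. Plate 100 (x) x 90 (y) x 5 mm with a 3 mm gap all round. The pivot line runs along y, stays put and is off centre: the plate reaches 62 mm from it towards the robot (-x), 38 mm away from it (+x). Axes as the bin's while level; they turn with the lid.
- lid3 (a joint): tilt of lid 3, rad: 0 level, grows as the edge nearest the robot sinks and the far edge rises; stops at 1.25 and -0.05. Over a full well it gives only about 2 mm (under 0.08 rad) and stops hard; over the roomy well it rocks against pivot friction (0.12 N m: about 3 N pressed 45 mm from the pivot) and stays where it is left.
- lid4_pivot (a point): lid 4 (farther row, right): middle of its pivot line, level with the lid's upper face. Plate 100 (x) x 90 (y) x 5 mm with a 3 mm gap all round. The pivot line runs along y, stays put and is off centre: the plate reaches 62 mm from it towards the robot (-x), 38 mm away from it (+x). Axes as the bin's while level; they turn with the lid.
- lid4 (a joint): tilt of lid 4, rad: 0 level, grows as the edge nearest the robot sinks and the far edge rises; stops at 1.25 and -0.05. Over a full well it gives only about 2 mm (under 0.08 rad) and stops hard; over the roomy well it rocks against pivot friction (0.12 N m: about 3 N pressed 45 mm from the pivot) and stays where it is left.
- nut: brass knurled nut, 28 mm across, 18 mm high, standing on the middle of the bin's top, between the four lids; origin at the underside (bystander, leave alone)
- live_centre: steel live centre, 44 mm across, 70 mm high, standing on the table to the left of the bin; origin at the underside (bystander, leave alone)
- spindle: turned wooden finial, 48 mm across, 95 mm high, standing to the left of the bin; origin at the underside (bystander, leave alone)
- wax: amber wax jar, 68 mm across, 75 mm high, to the right of the bin; origin at the underside (bystander, leave alone)
- mug: white mug, 80 mm across, 90 mm high, to the right of the bin; origin at the underside (bystander, leave alone)
- chuck_key: dark steel T-shaped chuck key lying on the table, left, about 120 mm long, 20 mm high; origin at the underside (bystander, leave alone)
- mallet: hammer lying on the table on the right; origin at the underside (bystander, leave alone)

How it is judged:
On the way:
1. one lid rocks under a press (value of joint any of lid1, lid2, lid3, lid4 above 0.15 rad).
At the end, for the whole second after the job is handed in: one lid (only the one over the nearly empty well can) is tipped 50 degrees (0.87 rad) or more and at rest, the other three are within 0.12 rad of level (((value of joint lid1 above 0.87 rad and velocity of joint lid1 between -0.05 and 0.05 rad/s and value of joint each of lid2, lid3, lid4 below 0.12 rad) or (value of joint lid2 above 0.87 rad and velocity of joint lid2 between -0.05 and 0.05 rad/s and value of joint each of lid1, lid3, lid4 below 0.12 rad) or (value of joint lid3 above 0.87 rad and velocity of joint lid3 between -0.05 and 0.05 rad/s and value of joint each of lid1, lid2, lid4 below 0.12 rad) or (value of joint lid4 above 0.87 rad and velocity of joint lid4 between -0.05 and 0.05 rad/s and value of joint each of lid1, lid2, lid3 below 0.12 rad))); the robot touches nothing.
It fails at once if the robot presses on the bin or a lid with more than 50 N (contact force between any of the arm, the fingers and bin above 50 N).
It fails at once if a bystander is moved or lifted by more than 20 mm (distance of any of nut, live_centre, spindle, wax, mug, chuck_key, mallet from where it was at the start of the episode above 0.02 m).
It also fails if it takes over 48 s, if anything falls off the work surface, if the arm or the gripper's body presses on something with over 40 N, if the wrist force passes 120 N, or if a joint passes its speed limit or range.

ROBOT

A 6-joint arm with a two-finger parallel gripper is mounted at the origin on the work surface. World frame = base frame: x ahead of the robot, y to its left, z up, the work surface at z = 0. Lengths are in m, angles in rad, forces in N, time in s.
With the tool pointing down it reaches from about 0.375 to 0.9 m from the base axis. Payload 3.1 kg.
Tool frame: the origin (TCP) lies on the centre line of the jaws, within the pads' length; the fingertips stand 11 mm ahead of it and the grasp point (between the pads) lies 8 mm behind it; x points along the fingers, y is the direction in which the jaws open and shut, and the axes are right-handed (so a half turn about x gives the same grasp; the last joint's range is limited). The gripper opens to 87 mm and grips with 3 to 60 N. Pads are 19 mm wide; open, the fingers measure 117 mm over their backs; the gripper's body (75 mm by 190 mm) begins 51 mm behind the grasp point.
Start: joints at [-0.178, 0.527, 1.433, -0, 1.181, -0.178], TCP at [0.625, 0, 0.234] pointing down, gripper open.
Joint ranges: [-3.08, 3.08], [-0.75, 2.2], [0.22, 2.44], [-1.43, 4.57], [0, 2.65], [-2.85, 2.85]. Speed limits (rad/s): [2.79, 2.79, 3.14, 3.14, 3.14, 3.14].

INTERFACE

Orientations are given as a unit quaternion [x, y, z, w].
In Python, from rig import robot, camera, camera_info gives the robot as it stands.
- The arm moves only by the shell command python3 -m inch 'ROWS' [FORCE]. ROWS is JSON, a list that holds one entry, the list of rows, each a list of 5 numbers: the shift along the tool's x, y, z in cm, then the turn about the tool's x in rad, then the opening, from 0 (shut) to 1 (fully open). A call has 1 to 8 rows; each row shifts and turns the pose as measured when the row begins, along the tool's axes as they then stand; what a row does not reach is not made up. A row lasts 1/12 s, in which the tool goes at most 41.7 mm and 7.16 degrees, less where a joint would pass 70% of its speed; a pose out of reach is approached as far as the arm can. A call with a gripper value outside its range is refused whole. The fingers move at their own pace and stop on an object; FORCE is the grip in N (left out, the last holds). Time passes only in rows, so rows that do not move let the fingers close. It gives the time, the measured TCP pose, the force and the opening at its end, in the units of the state.
- robot.get_obs(): the state, without advancing time (a new reading comes with each control period).
- camera(name): name is "scene" or "side" or "wrist"; returns the picture (420x560x3 uint8, red, green, blue); there is no depth.
- camera_info(name): a dict with "camera_matrix" (3x3 intrinsics, pixels), "rvec" (rotation vector, rad) and "tvec" (3), from world to camera coordinates, as OpenCV has them. Camera axes: x right, y down, z forward; pixel columns grow to the right and rows downward; lengths in m; the calibration is good to about 2 mm. The wrist camera is an equidistant fisheye: a pixel r from the principal point sees the ray r / f radians off the axis. A picture is of the moment at which its call begins: read the wrist's pose just before it. camera_info takes no time and is no camera call; for the wrist camera it gives the pose at the moment of the call.
- robot.hand_in(): hands the job in, once; it reports no verdict.
The state is a dict: "time": time; "q": joint angles; "joint_velocities": joint speeds; "joint_torque": joint torques, N m; "position": TCP position; "tool_rot": TCP orientation; "ft_force": force on the tool from outside, world axes, zero at the start; "moment": the same for the moment, N m; "grip_width": finger opening in m.
Only numpy, scipy, OpenCV 4.12 (cv2) and the standard library are available. Lean on these libraries where they do the work, as an engineer would, in place of code of your own. Each camera call takes 0.05 s, during which the arm holds its last target. There are 200 camera calls.

## Working session

There is one attempt and no reset: what is moved stays moved. The work goes in short steps, Python scripts to look and compute and a shell command to move; the robot and the scene stay as the last step left them, time stands still between calls to the robot, and variables do not carry over. Pictures are saved under pics/ and viewed, about 8 in all and at most 12, crops included, and the job is handed in when it is done.

```bash
mkdir -p pics
cat > h.py <<'E'
import numpy as np,cv2
from rig import robot,camera,camera_info
def ray(name,uv):
    i=camera_info(name);K=np.array(i["camera_matrix"]);R=cv2.Rodrigues(np.array(i["rvec"],float))[0];t=np.array(i["tvec"],float).ravel()
    return K,R,t
def at(name,uv,z):
    K,R,t=ray(name,uv);d=R.T@np.linalg.inv(K)@np.array([uv[0],uv[1],1.]);c=-R.T@t
    return c+d*(z-c[2])/d[2]
def proj(name,p):
    K,R,t=ray(name,0);q=K@(R@np.array(p)+t);return q[:2]/q[2]
E
python3 - <<'E'
from h import *
o=robot.get_obs();print(o)
for n in("scene","side"):
    cv2.imwrite(f"pics/{n}0.png",cv2.resize(camera(n)[:,:,::-1],(800,600)))
    print(n,camera_info(n))
E
```

```text
{'time': 0.0, 'q': array([-1.78508162e-01,  5.28432958e-01,  1.43389409e+00,  2.01759762e-05,
        1.18139754e+00, -1.78503355e-01]), 'joint_velocities': array([ 0.0006621 ,  0.00075419, -0.00092961, -0.00147486, -0.00141335,
        0.00093115]), 'joint_torque': array([-5.45745443e-04, -4.40045428e+01, -1.76593530e+01,  6.32597599e-02,
        5.83207863e-02, -1.53719384e-04]), 'position': array([6.24296101e-01, 1.56951270e-04, 2.32594626e-01]), 'tool_rot': array([ 0.49957838,  0.50061951, -0.5004273 ,  0.49937368]), 'ft_force': array([-0.29899539, -0.29794784,  0.06284498]), 'moment': array([ 0.02687523, -0.02871481, -0.00752488]), 'grip_width': 0.08670293668598042}
scene {'camera_matrix': array([[413.85413944,   0.        , 281.62388352],
       [  0.        , 413.85413944, 209.66970942],
       [  0.        ,   0.        ,   1.        ]]), 'rvec': array([ 1.26278647,  2.26311355, -0.9394835 ]), 'tvec': array([ 0.2918513 , -0.23429626,  1.50134583])}
side {'camera_matrix': array([[421.59253765,   0.        , 287.91066973],
       [  0.        , 421.59253765, 211.86365407],
       [  0.        ,   0.        ,   1.        ]]), 'rvec': array([ 0.86270278, -2.58691315,  0.97478968]), 'tvec': array([0.41680765, 0.29806654, 0.95242889])}
```

View pics/scene0.png

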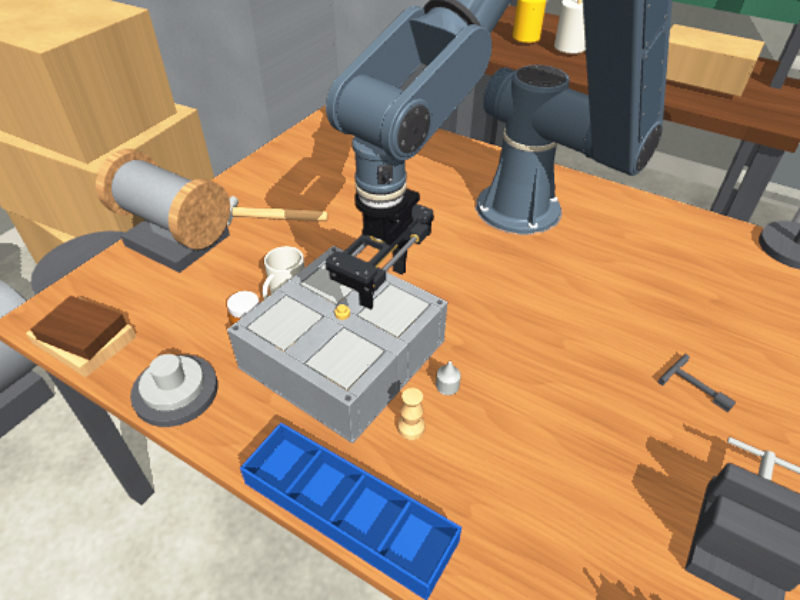

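View pics/side0.png

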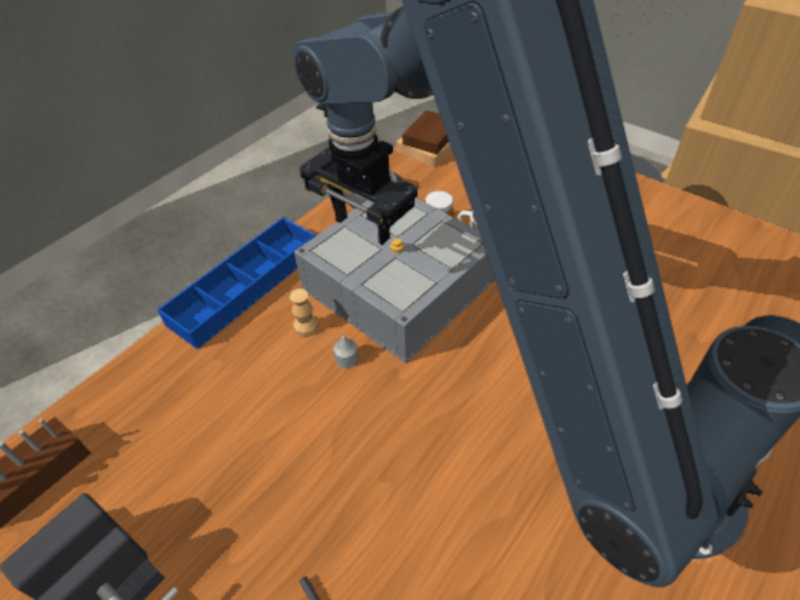

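The scene view shows the bin with its top corners near (446,302), (350,402) and (231,330), and the nut at (342,312). The side view agrees. I'll enlarge a crop to read these more closely.

Run:
```python
from h import *
im=camera("scene")[:,:,::-1]
cv2.imwrite("pics/c.png",cv2.resize(im[160:310,150:350],(800,600),interpolation=cv2.INTER_CUBIC))
for n,u in dict(NL=(446,302),FL=(350,402),FR=(231,330)).items(): print(n,at("scene",np.array(u)*.7,.11))
```

```text
NL [0.49640462 0.05632296 0.11      ]
FL [0.7752421  0.03430686 0.11      ]
FR [ 0.75976471 -0.23351065  0.11      ]
```

View pics/c.png

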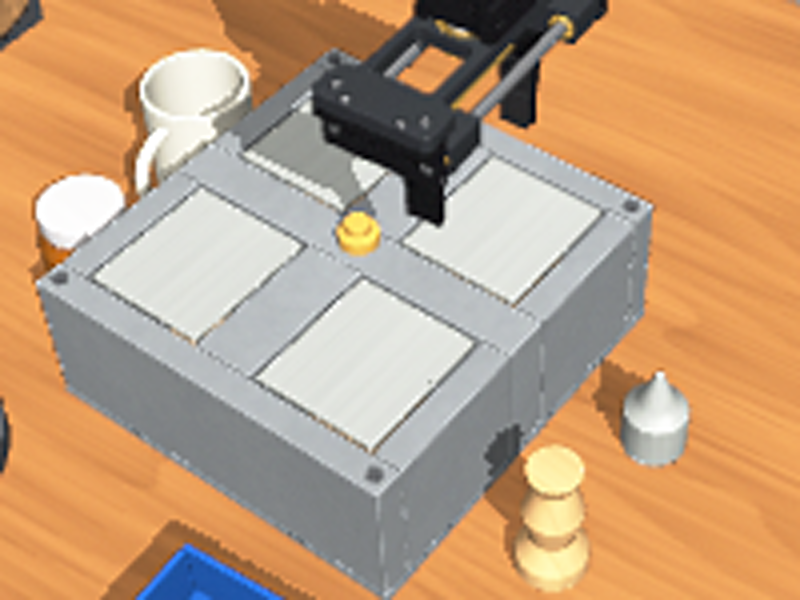

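The crop shows all four lids and the nut at (358,232). The bin corners are NL (652,208), FL (383,493), FR (40,285) and NR (335,50).

Run:
```python
from h import *
f=lambda u:at("scene",np.array(u)/4+[150,160],.11)[:2]
b=np.array([f(u) for u in[(652,208),(383,493),(40,285),(335,50)]])
m=np.array([[-.145,.14],[.145,.14],[.145,-.14],[-.145,-.14]])
L={1:[(605,212),(515,303),(402,240),(492,155)],3:[(475,345),(372,450),(258,379),(362,277)],4:[(304,246),(195,341),(93,275),(200,186)]}
c=b.mean(0);H=(b-c).T@m;U,S,V=np.linalg.svd(H);R=U@V
print(c,np.degrees(np.arctan2(R[1,0],R[0,0])),(b-c)@R-m)
for k,v in L.items():
  p=np.array([f(u) for u in v]);print(k,"world",p.mean(0),"bin",(p.mean(0)-c)@R, np.ptp((p-c)@R,axis=0))
print("nut",(f((358,248))-c)@R)
```

```text
[ 0.62858607 -0.08873986] -3.9911697991382353 [[ 0.00370238 -0.00155217]
 [-0.00431991 -0.002473  ]
 [-0.00095843  0.00187677]
 [ 0.00157596  0.00214841]]
1 world [ 0.56334896 -0.0156011 ] bin [-0.07016955  0.0684207 ] [0.10082756 0.09326893]
3 world [ 0.70411688 -0.02516472] bin [0.07092263 0.0686781 ] [0.10152036 0.09206488]
4 world [ 0.69306982 -0.16546153] bin [ 0.0696674  -0.07204736] [0.10146934 0.09308942]
nut [0.0013847  0.00388766]
```

Bin centre is (0.629, -0.089) with a yaw of -4°. Lid centres come out at ±70 mm, and the residuals are under 5 mm. Next I shut the fingers and turn the tool by -1.5 rad, so that tool z lies along bin +x and tool y along bin +y.

```bash
python3 -m inch '[[[0,0,0,-0.125,0],[0,0,0,-0.125,0],[0,0,0,-0.125,0],[0,0,0,-0.125,0],[0,0,0,-0.125,0],[0,0,0,-0.125,0]]]'
python3 -m inch '[[[0,0,0,-0.125,0],[0,0,0,-0.125,0],[0,0,0,-0.125,0],[0,0,0,-0.125,0],[0,0,0,-0.125,0],[0,0,0,-0.125,0]]]'
cat > go.py <<'E'
from h import *
from scipy.spatial.transform import Rotation as Ro
o=robot.get_obs();T=Ro.from_quat(o["tool_rot"]).as_matrix()
print("t",o["time"],"pos",o["position"],"f",o["ft_force"],"w",o["grip_width"]);print(T.round(3))
c=np.array([.6286,-.0887]);a=np.radians(-4);R=np.array([[np.cos(a),-np.sin(a)],[np.sin(a),np.cos(a)]])
print("bin xy",(o["position"][:2]-c)@R, "tip z",o["position"][2]-.011)
for k,m in {1:(-.105,.07),2:(-.105,-.07),3:(.035,.07),4:(.035,-.07)}.items():
    p=np.r_[c+R@np.array(m),.131]; print(k,p.round(3),"shift cm",(T.T@(p-o["position"])*100).round(2))
E
python3 go.py
```

```text
time: 0.65
position: [0.6226, 0.0005, 0.23]
tool_rot: [0.28, 0.652, -0.281, 0.647]
ft_force: [0.5, -0.3, 0.5]
grip_width: 0.055
time: 1.15
position: [0.6207, 0.0009, 0.2274]
tool_rot: [0.024, 0.711, -0.022, 0.702]
ft_force: [1.1, 0.3, -0.0]
grip_width: 0.0151
t 1.15 pos [0.62069938 0.00085054 0.22742534] f [ 1.05322425  0.33110543 -0.04511737] w 0.015107441081947365
[[-0.013  0.065  0.998]
 [ 0.002  0.998 -0.065]
 [-1.     0.002 -0.013]]
bin xy [-0.01412811  0.08878128] tip z 0.21642533765179436
1 [ 0.529 -0.012  0.131] shift cm [ 9.76 -1.85 -8.97]
2 [ 0.519 -0.151  0.131] shift cm [  9.73 -15.85  -9.04]
3 [ 0.668 -0.021  0.131] shift cm [ 9.58 -1.92  5.03]
4 [ 0.659 -0.161  0.131] shift cm [  9.55 -15.92   4.95]
```

```bash
python3 -m inch '[[[1.5,-0.4,-2,0,0],[1.5,-0.4,-2,0,0],[1.5,-0.4,-2,0,0],[1.5,-0.4,-2,0,0],[1.5,-0.3,-1,0,0],[1,0,0,0,0],[0,0,0,0,0]]]'; python3 go.py | grep -v '\['0
python3 - <<'E'
from h import *
cv2.imwrite("pics/d.png",cv2.resize(camera("scene")[120:330,130:410,::-1],(800,600),interpolation=cv2.INTER_CUBIC))
E
```

```text
time: 1.73
position: [0.5253, -0.0125, 0.1398]
tool_rot: [0.022, 0.711, -0.02, 0.703]
ft_force: [0.2, -0.9, 0.3]
grip_width: 0.0006
t 1.7333 pos [ 0.52526119 -0.01245844  0.13975991] f [ 0.15620512 -0.93087431  0.29239996] w 0.0006169363065055427
[[-0.011  0.059  0.998]
 [ 0.003  0.998 -0.059]
 [-1.     0.002 -0.011]]
bin xy [-0.10840542  0.06884729] tip z 0.12875991220694194
2 [ 0.519 -0.151  0.131] shift cm [  0.85 -13.89   0.2 ]
3 [ 0.668 -0.021  0.131] shift cm [ 0.72 -0.05 14.35]
4 [ 0.659 -0.161  0.131] shift cm [  0.69 -14.04  14.19]
```

View pics/d.png

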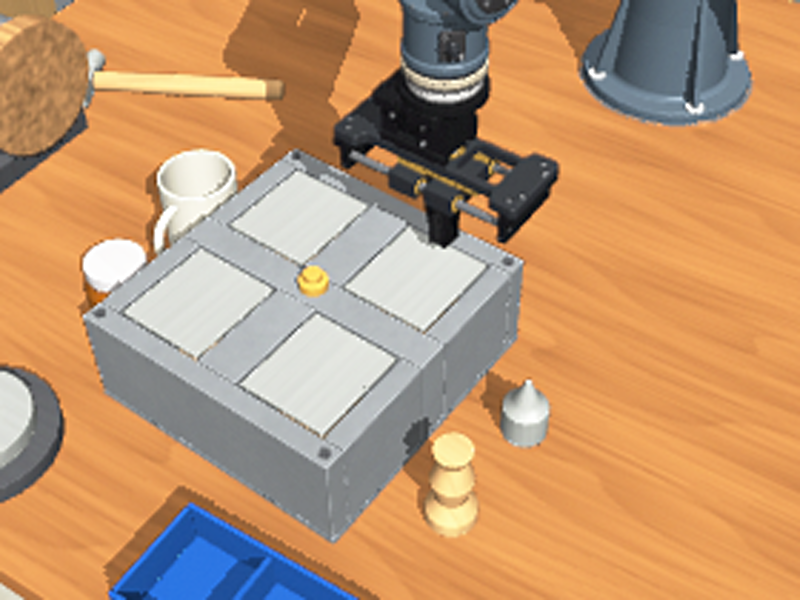

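The closed fingertips are at (440,243), just over the near part of lid 1, as calculated. I press down from here.

```bash
python3 -m inch '[[[0.7,0,0.4,0,0],[0.6,0,0,0,0],[0.2,0,0,0,0]]]'; for i in 1; do python3 -m inch '[[[0.2,0,0,0,0],[0.2,0,0,0,0]]]'; done
```

```text
time: 2.03
position: [0.5328, -0.0131, 0.1261]
tool_rot: [0.021, 0.709, -0.02, 0.705]
ft_force: [-0.2, 0.1, 0.1]
grip_width: 0.0001
time: 2.2
position: [0.5342, -0.0132, 0.1219]
tool_rot: [0.021, 0.708, -0.02, 0.706]
ft_force: [0.1, 0.1, 0.2]
grip_width: 0.0005
```

```bash
python3 -m inch '[[[0.2,0,-0.2,0,0],[0.2,0,0,0,0]]]'; python3 -m inch '[[[0.2,0,0,0,0]]]';python3 -m inch '[[[0.2,0,0,0,0]]]'
```

```text
time: 2.37
position: [0.5343, -0.0133, 0.1199]
tool_rot: [0.02, 0.706, -0.02, 0.707]
ft_force: [-8.8, 0.6, 27.2]
grip_width: 0.0006
time: 2.45
position: [0.5342, -0.0133, 0.12]
tool_rot: [0.02, 0.706, -0.02, 0.708]
ft_force: [-4.2, 1.2, 18.0]
grip_width: 0.0003
time: 2.53
position: [0.5342, -0.0133, 0.1201]
tool_rot: [0.02, 0.706, -0.02, 0.708]
ft_force: [-3.0, 0.4, 13.5]
grip_width: 0.0006
```

Lid 1 stops hard at tip z of about 0.109 with 13–27 N, so it is blocked. I go to lid 2, using smaller steps near contact.

```bash
python3 -m inch '[[[-1,0,0,0,0],[-0.5,-2,0,0,0],[0,-3,0,0,0],[0,-3,0,0,0],[0,-3,0,0,0],[0,-2.5,0,0,0],[0,0,0,0,0]]]'; python3 go.py | grep -E "bin|^2"
```

```text
time: 3.12
position: [0.5266, -0.1513, 0.1386]
tool_rot: [0.016, 0.704, -0.018, 0.709]
ft_force: [0.7, -0.6, 0.4]
grip_width: 0.0004
bin xy [-0.09737025 -0.06953766] tip z 0.12761332644910903
2 [ 0.519 -0.151  0.131] shift cm [ 0.76 -0.03 -0.77]
```

```bash
python3 -m inch '[[[0.7,0,-0.5,0,0],[0.5,0,-0.3,0,0],[0.2,0,0,0,0],[0.1,0,0,0,0]]]'; python3 -m inch '[[[0.15,0,0,0,0],[0.1,0,0,0,0]]]';python3 -m inch '[[[0.15,0,0,0,0]]]';python3 -m inch '[[[0.15,0,0,0,0]]]'
```

```text
time: 3.45
position: [0.5165, -0.1499, 0.122]
tool_rot: [0.017, 0.705, -0.019, 0.709]
ft_force: [0.4, -0.0, -0.4]
grip_width: 0.0005
time: 3.62
position: [0.5164, -0.149, 0.1197]
tool_rot: [0.015, 0.705, -0.018, 0.709]
ft_force: [-4.3, -3.2, 14.4]
grip_width: 0.0007
time: 3.7
position: [0.5164, -0.1491, 0.1196]
tool_rot: [0.014, 0.705, -0.018, 0.708]
ft_force: [-5.0, -1.5, 19.9]
grip_width: 0.0009
time: 3.78
position: [0.5164, -0.149, 0.1197]
tool_rot: [0.013, 0.705, -0.017, 0.708]
ft_force: [-4.9, -1.6, 12.8]
grip_width: 0.0002
```

Lid 2 is blocked too, at 13–20 N with no travel. Lid 4 is next.

```bash
python3 -m inch '[[[-1,0,0,0,0],[-0.5,0,2,0,0],[0,0,3,0,0],[0,0,3,0,0],[0,0,3,0,0],[0,0,2.7,0,0],[0,0,0,0,0]]]'; python3 go.py | grep -E "bin|^4"
```

```text
time: 4.37
position: [0.6562, -0.1468, 0.136]
tool_rot: [0.011, 0.707, -0.014, 0.707]
ft_force: [0.9, -0.8, 0.5]
grip_width: 0.0006
bin xy [ 0.03158566 -0.05606459] tip z 0.12497269506863752
4 [ 0.659 -0.161  0.131] shift cm [ 0.5  -1.4   0.29]
```

```bash
python3 -m inch '[[[0.5,-0.7,0.1,0,0],[0.4,-0.6,0.1,0,0],[0.2,0,0,0,0],[0.1,0,0,0,0]]]'; python3 -m inch '[[[0.15,0,0,0,0],[0.1,0,0,0,0]]]';python3 -m inch '[[[0.15,0,0,0,0]]]';python3 -m inch '[[[0.15,0,0,0,0]]]'
```

```text
time: 4.7
position: [0.6565, -0.1579, 0.1213]
tool_rot: [0.011, 0.708, -0.012, 0.706]
ft_force: [1.0, 1.6, 2.3]
grip_width: 0.0005
time: 4.87
position: [0.6562, -0.1581, 0.1191]
tool_rot: [0.011, 0.707, -0.012, 0.707]
ft_force: [0.5, 0.4, 3.0]
grip_width: 0.0006
time: 4.95
position: [0.6563, -0.1581, 0.1183]
tool_rot: [0.012, 0.707, -0.013, 0.707]
ft_force: [0.8, 1.4, 2.5]
grip_width: 0.0005
time: 5.03
position: [0.6563, -0.158, 0.1173]
tool_rot: [0.012, 0.707, -0.013, 0.707]
ft_force: [1.4, 1.1, 2.3]
grip_width: 0.0003
```

Lid 4 rocks: it gives way at about 2.5 N. I push on down, drifting slightly away (+z) so the fingers clear the frame.

```bash
python3 -m inch '[[[0.4,0,0.1,0,0],[0.4,0,0.1,0,0],[0.4,0,0.1,0,0],[0.4,0,0.1,0,0]]]'; python3 -m inch '[[[0.4,0,0.1,0,0],[0.4,0,0.1,0,0],[0.4,0,0.1,0,0],[0.4,0,0.1,0,0]]]'; python3 go.py | grep bin
```

```text
time: 5.37
position: [0.6604, -0.1585, 0.1019]
tool_rot: [0.011, 0.706, -0.013, 0.708]
ft_force: [0.1, 0.3, 3.4]
grip_width: 0.0002
time: 5.7
position: [0.6641, -0.1591, 0.0837]
tool_rot: [0.011, 0.707, -0.013, 0.707]
ft_force: [-1.1, 0.9, 1.9]
grip_width: 0.0002
bin xy [ 0.04033958 -0.06770952] tip z 0.07266014140150943
```

```bash
python3 -m inch '[[[0.4,0,0.15,0,0],[0.4,0,0.15,0,0],[0.4,0,0.15,0,0],[0.1,0,0.2,0,0],[0,0,0.2,0,0]]]'; python3 go.py | grep bin;  python3 - <<'E'
from h import *
cv2.imwrite("pics/e.png",cv2.resize(camera("scene")[120:330,130:410,::-1],(800,600),interpolation=cv2.INTER_CUBIC))
E
```

```text
time: 6.12
position: [0.6697, -0.1588, 0.0657]
tool_rot: [0.012, 0.71, -0.012, 0.704]
ft_force: [-1.0, -0.1, 2.1]
grip_width: 0.0003
bin xy [ 0.04590364 -0.06704237] tip z 0.05467109350001907
```

View pics/e.png

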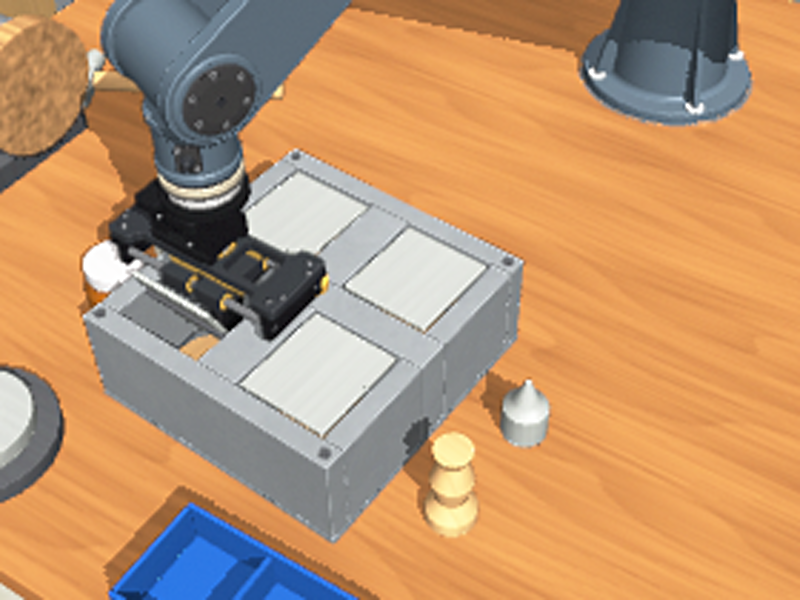

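Lid 4 stands steeply open; its bright edge runs from (140,265) to (225,330), with the dark well in front. The gripper body's end is near the nut at about (325,285), so I withdraw straight up before anything else.

```bash
python3 -m inch '[[[-0.7,0,0,0,0],[-1,0,-0.1,0,0],[-2,0,-0.2,0,0],[-3,0,0,0,0],[-3,0,0,0,0],[-3,0,0,0,0],[-3,0,-2,0,0],[-2,0,-4,0,0]]]'; python3 -m inch '[[[-1,0,-4,0,0],[0,0,-4,0,0],[0,0,-4,0,0],[0,0,0,0,0],[0,0,0,0,0]]]';  python3 - <<'E'
from h import *
cv2.imwrite("pics/f.png",cv2.resize(camera("scene")[120:330,130:410,::-1],(800,600),interpolation=cv2.INTER_CUBIC))
E
```

```text
time: 6.83
position: [0.6142, -0.1563, 0.2481]
tool_rot: [0.012, 0.709, -0.011, 0.705]
ft_force: [0.4, -1.6, 0.2]
grip_width: 0.0004
time: 7.25
position: [0.486, -0.1507, 0.2704]
tool_rot: [0.009, 0.703, -0.014, 0.711]
ft_force: [0.7, 0.7, 0.2]
grip_width: 0.0004
```

View pics/f.png

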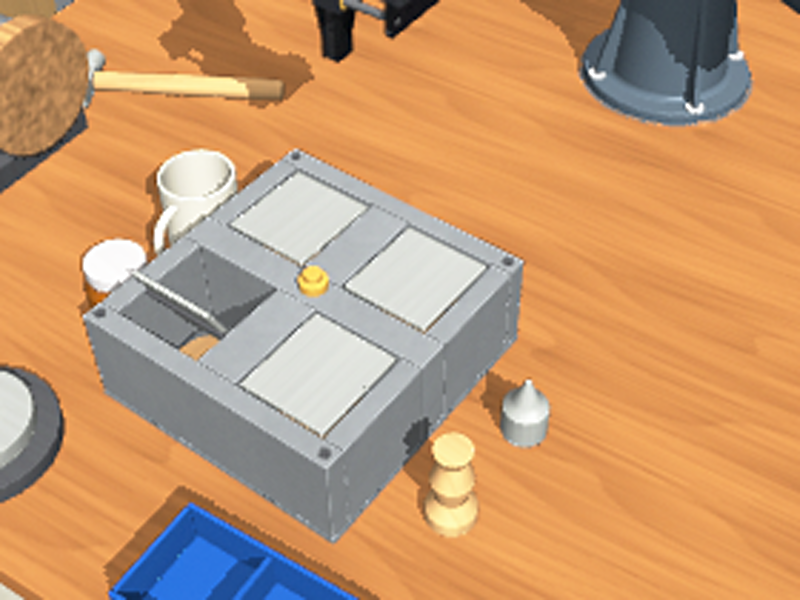

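Lid 4 stands open with its raised edge running from (133,273) to (222,330). The other lids are level, and the nut at (313,280) hasn't moved. I check the tilt from that edge before handing in.

Run:
```python
from h import *
c=np.array([.6286,-.0887]);a=np.radians(-4);R=np.array([[np.cos(a),-np.sin(a)],[np.sin(a),np.cos(a)]])
for th in(40,50,60,70):
  t=np.radians(th)
  print(th,[((proj("scene",np.r_[c+R@np.array([.082+.038*np.cos(t),y]),.11+.038*np.sin(t)])-[130,120])*2.857).round() for y in(-.117,-.027)])
print(robot.get_obs()["joint_velocities"].round(3))
```

```text
40 [array([125., 287.]), array([200., 332.])]
50 [array([128., 280.]), array([203., 325.])]
60 [array([132., 274.]), array([207., 318.])]
70 [array([136., 268.]), array([212., 312.])]
[ 0.015  0.046 -0.05   0.006 -0.006  0.004]
```

```bash
python3 -c "
from rig import robot
print(robot.hand_in())"
```

```text
the job is handed in; nothing more can be done
None
```

Lid 4 (farther row, right) was the one that rocked. I pushed its near edge down until it stood steeply open, pulled the fingers out straight up, moved clear and handed the job in at about 7.3 s. No verdict was reported.

- **Finding it:** lids 1 and 2 stopped hard within about 2 mm at 13–27 N. Lid 4 gave way at about 2.5 N. I did not press lid 3, as the rocking lid had been found.
- **Tilt of lid 4:** finger depth put it at about 64°. In the last picture the outer end of its raised edge matches about 60°. The inner end, as I read it at (222,330), lies up to 15 px from where any tilt would put it. I took that reading to be the plate's lower corner and did not measure it again.
- **Everything else:** the last picture shows the other three lids level, and the nut, mug, wax jar, live centre and spindle standing where they were. The chuck key was outside that picture, and only the arm's shadow came near the mallet.
- **Forces:** the highest reading was about 29 N, with the limit at 50 N. The fingers were well clear of the bin at hand-in.

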